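# Show the odd injector's inlet to the inspection camera

### The job

One of the four injectors clipped into the fuel rail in the vice has a longer nose than the other three: pull it up out of its spring clip and show its inlet end, the end that was in the rail, to the inspection camera, with the middle of the inlet face at the focus point 60 mm straight in front of the lens and the injector in line with the camera so that it looks squarely into the inlet. Hold it there still and finish while holding it, touching nothing else with it. Leave the other three injectors clipped home, do not touch the camera, and do not disturb the other things on the bench.

Things in the scene. Friction and masses are not known exactly. Their poses are not given: they have to be found in the camera images.
- injector_long: the long-nosed fuel injector, slim and round, 106 mm long, 40 to 80 g, standing nozzle up in any one of the rail's four cups. Origin at the centre of its inlet face (lower end, in the cup); z along its axis to the nozzle, x to its connector. Up from the inlet face: inlet tube 14 mm across, 0 to 20 mm; clip collar 24 mm, 20 to 26; black plastic 18 mm, 26 to 48; steel barrel 19 mm, 48 to 80; nose 13 mm, 80 to 106.
- injector_long_barrel (a point): middle of the long-nosed injector's bare steel barrel (19 mm across, 32 mm long), 64 mm along z from the inlet face: the place to grip firmly, from above, jaws closing across the rail. Below it the black connector, 14 mm wide, reaches 31 mm out from the axis to the +x side, no higher than 48 mm above the inlet face. Above it only the nose, 42 mm to the tip.
- injector_long_inlet (a point): centre of the long-nosed injector's inlet face: its lower end while in the rail, the end to be shown to the camera. Same axes as the injector.
- injector_long_nozzle (a point): centre of the long-nosed injector's nozzle tip, 106 mm along its z axis from the inlet face.
- injector_1: a standard injector clipped in the rail in the same way: 88 mm long, short nose of 8 mm, otherwise the same as the long one. Origin at the centre of its inlet face (lower end), z along its axis towards the nozzle, x towards its connector. Leave it clipped home.
- injector_2: another standard injector clipped in the rail in the same way: 88 mm long, short nose of 8 mm, otherwise the same as the long one. Origin at the centre of its inlet face (lower end), z along its axis towards the nozzle, x towards its connector. Leave it clipped home.
- injector_3: another standard injector clipped in the rail in the same way: 88 mm long, short nose of 8 mm, otherwise the same as the long one. Origin at the centre of its inlet face (lower end), z along its axis towards the nozzle, x towards its connector. Leave it clipped home.
- vise: bench vice bolted down, an aluminium fuel rail clamped in its 100 mm jaws; nothing of it moves. Origin on the bench under the middle of the jaws; x along the screw, away from the robot (T handle on the robot's side, to x = -183 mm, up to 81 mm high); y along the rail to its brass feed fitting; z up. Jaw tops 136 mm high. Rail 22 mm wide, top 141 mm high, y = -164 to +186 mm.
- cups (a point): middle of the row of four upright injector cups on the rail, level with their mouths, 163 mm above the bench; axes as the vice. Cups at y = -126, -42, 42 and 126 mm from it, 22 mm wide, 15 mm bore, 20 mm of each injector's inlet inside.
- clips (a point): same point; each cup carries a steel spring clip, two legs on the +y and -y sides of the injector, tips 7 mm above the cup's mouth, snapped over its collar. Pulled straight up with about 8 to 14 N, the legs spread and let go within the first 6 mm; after 20 mm the injector is clear of the cup.
- camera: stand of the inspection camera: black round base 90 mm across on the bench (origin at its centre underneath, z up), with a bent steel gooseneck behind the camera head, up to 145 mm high. It does not move; do not touch it.
- camera_head: the inspection camera: black cylinder 34 mm across, 100 mm long, a white ring of lights round the lens. Origin at the centre of its lens face; z is the viewing direction, out of the lens: 50 degrees up from the level, towards the stand's own -x side, roughly at the robot. The lens centre is 100 mm from the base centre in that level direction and 154 mm above the bench.
- focus (a point): the camera's focus point in empty air, on the lens axis 60 mm in front of the lens face, 200 mm above the bench. Same axes as the camera head.
- spanner: steel combination spanner, 170 mm long, lying on the bench by the vice; origin at its middle. Bystander.
- socket: deep steel socket, 27 mm across and 63 mm high, standing on the bench by the vice; origin under its centre. Bystander.
- spark_plug: spark plug, 71 mm long, lying on the bench behind the vice; origin under its middle. Bystander.
- screwdriver: screwdriver, 190 mm long, lying on the bench; origin under its middle. Bystander.
- bowl: shallow steel parts bowl, 100 mm across and 32 mm high, with three bolts in it; origin under its centre. Bystander.
- spray_can: spray can, 54 mm across and 180 mm high, standing on the left of the bench; origin under its centre. Bystander.
- carton: small cardboard box, 70 x 50 x 40 mm; origin under its centre. Bystander.
- hammer: hammer, 280 mm long, lying on the right of the bench; origin under the middle of its length. Bystander.
Not all that is in view belongs to the job. What is shaped like the camera but orange is not meant.

How it is judged:
On the way:
1. the long-nosed injector is out of its clip and cup, in the fingers (z of injector_long_inlet in the frame of vise above 0.168 m and contact force between the fingers and injector_long above 0.5 N), for 0.1 s.
At the end, for the whole second after the job is handed in: the long-nosed injector is held by the gripper alone, still (under 20 mm/s), its inlet face within 15 mm of the camera's focus point and turned towards the lens, its axis within 15 degrees of the lens axis; the three standard injectors are still clipped home (within 6 mm of their starts) (distance between injector_long_inlet and focus below 0.015 m and angle between the z axis of injector_long and the z axis of camera_head, either way round below 0.26 rad and z of injector_long_nozzle in the frame of camera_head above 0.12 m and contact force between the fingers and injector_long above 0.5 N and contact force between injector_long and vise below 0.1 N and contact force between injector_long and camera below 0.1 N and height (world z) of injector_long_inlet above 0.17 m and linear speed of injector_long below 0.02 m/s and angular speed of injector_long below 0.15 rad/s and distance of each of injector_1, injector_2, injector_3 from where it was at the start of the episode below 0.006 m); the arm keeps its last pose, push and grip.
It fails at once if another injector is pulled or pushed from its seat by more than 6 mm (distance of any of injector_1, injector_2, injector_3 from where it was at the start of the episode above 0.006 m).
It fails at once if the camera or its stand is touched (more than 1 N) (contact force between camera and anything else above 1 N).
It fails at once if another thing on the bench is moved by more than 20 mm (distance of any of spanner, socket, spark_plug, screwdriver, bowl, spray_can, carton, hammer from where it was at the start of the episode above 0.02 m).
It also fails if it takes over 35 s, if anything falls off the work surface, if the arm or the gripper's body presses on something with over 40 N, if the wrist force passes 120 N, or if a joint passes its speed limit or range.

### The arm

A 7-joint arm with a two-finger parallel gripper is mounted at the origin on the work surface. World frame = base frame: x ahead of the robot, y to its left, z up, the work surface at z = 0. Lengths are in m, angles in rad, forces in N, time in s.
With the tool pointing down it reaches from about 0.35 to 0.9 m from the base axis. Payload 8.1 kg.
Tool frame: the origin (TCP) lies midway between the tips of the shut fingers; the grasp point (between the pads) lies 19 mm behind it (robot.grip_point_offset is the distance from the TCP to the grasp point, in m); z points along the fingers, y is the direction in which the jaws open and shut (so a half turn about z gives the same grasp; the last joint's range is limited). The gripper opens to 92 mm and grips with 3 to 60 N. Pads are 19 mm wide; open, the fingers measure 130 mm over their backs; the gripper's body (75 mm by 190 mm) begins 47 mm behind the grasp point.
Start: joints at [-1.206, 0.434, 0.025, 1.573, -0.012, 1.134, -0.075], TCP at [0.282, 0.558, 0.227] pointing down, gripper open.
Joint ranges: [-2.62, 2.62], [-0.44, 2.09], [-1.27, 1.32], [0.08, 2.57], [-1.32, 4.46], [0.12, 2], [-2.74, 2.74]. Speed limits (rad/s): [2.22, 2.22, 3.01, 3.01, 3.14, 3.14, 3.14].

### API

Orientations are given as a unit quaternion [w, x, y, z].
In Python, from rig import robot gives the robot as it stands.
- The arm moves only by the tool carry_out, never from a script. Its argument "targets" is one flat list of numbers, 7 for each row, row after row: the closure, from 0 (fully open) to 1 (shut), then the shift along the tool's x, y, z in m, then the turn, a rotation vector about the tool's x, y, z in rad. A call has 1 to 20 rows; each row is the pose to reach, as a shift and turn from the pose measured when the call began, along the tool's axes at that moment; what a row does not reach only later rows make up. A row lasts 1/10 s, in which the tool goes at most 50 mm and 8.59 degrees, less where a joint would pass 70% of its speed; a pose out of reach is approached as far as the arm can. A call with a gripper value outside its range is refused whole. The fingers move at their own pace and stop on an object; the grip force is fixed at half the most. Time passes only in rows, so rows that repeat a pose let the fingers close. It gives the time, the measured TCP pose, the force and the opening at its end, in the units of the state.
- robot.get_obs(): the state, without advancing time (a new reading comes with each control period).
- robot.get_image(name): name is "side" or "top" or "wrist"; returns (picture, depth): 400x640x3 uint8, red, green, blue; 400x640 float32, m along the optical axis (not along the pixel's ray), 0 where there is no reading.
- robot.camera_info(name): a dict with "mtx" (3x3 intrinsics, pixels), "k1" (the pictures are not rectified: a ray, as slopes to the right and down, at radius r is drawn at 1 + k1 r^2 times it, then the intrinsics apply), "extrinsics" (4x4, takes a point from world to camera coordinates). Camera axes: x right, y down, z forward; pixel columns grow to the right and rows downward; lengths in m; the calibration is good to about 2 mm. A picture is of the moment at which its call begins: read the wrist's pose just before it. camera_info takes no time and is no camera call; for the wrist camera it gives the pose at the moment of the call.
- robot.close_job(): hands the job in, once; it reports no verdict.
The state is a dict: "time_s": time; "joints": joint angles; "qvel": joint speeds; "tau": joint torques, N m; "tool_pos": TCP position; "ee_rot": TCP orientation; "contact_force": force on the tool from outside, world axes, zero at the start; "ft_torque": the same for the moment, N m; "opening": opening from 0.0 (shut) to 1.0 (fully open).
Only numpy, scipy, OpenCV 4.12 (cv2) and the standard library are available. Lean on these libraries where they do the work, as an engineer would, in place of code of your own. Each camera call takes 0.05 s, during which the arm holds its last target.

## Working session

There is one attempt and no reset: what is moved stays moved. The work goes in short steps, Python scripts to look and compute and a tool call to move; the robot and the scene stay as the last step left them, time stands still between calls to the robot, and variables do not carry over. Pictures are saved under pics/ and viewed, and the job is handed in when it is done.

Besides the shell and the picture viewer there is one more tool, called after ">>>" in YAML: its name, and indented under it one key for each argument. carry_out: Moves the arm, as the interface text tells. Its arguments: {"type":"object","properties":{"targets":{"type":"array"}},"required":["targets"]}

```bash
ls; mkdir -p pics
python3 - <<'E'
from rig import robot
import cv2,numpy as np
print(robot.get_obs())
for n in ["side","top","wrist"]:
    i=robot.camera_info(n);print(n,i)
    p,d=robot.get_image(n);cv2.imwrite(f"pics/{n}0.png",p[:,:,::-1]);np.save(f"pics/{n}0.npy",d)
E
```

```text
pics
{'time_s': 0.0, 'joints': array([-1.2056048 ,  0.43521578,  0.02496517,  1.57407821, -0.01157888,
        1.13399681, -0.07509092]), 'qvel': array([-0.00109856,  0.0001998 ,  0.00021269,  0.0012717 ,  0.00137715,
        0.00010775,  0.00089402]), 'tau': array([-8.33151626e-04, -6.67851448e+01,  9.84434970e-01, -3.14454567e+01,
       -6.06866134e-02,  4.26620711e-02,  1.65588890e-04]), 'tool_pos': array([0.28164922, 0.55737975, 0.22595667]), 'ee_rot': array([-1.02827662e-04,  2.31790532e-01,  9.72765412e-01, -7.69947246e-04]), 'contact_force': array([ 0.85823853, -0.08899995, -0.23412865]), 'ft_torque': array([-0.01916414, -0.01746367, -0.00574277]), 'opening': 0.9979160985011093}
side {'mtx': array([[368.32128716,   0.        , 317.72072085],
       [  0.        , 368.32128716, 198.13757116],
       [  0.        ,   0.        ,   1.        ]]), 'k1': -0.07459416987969968, 'extrinsics': array([[ 0.9818139 , -0.18912034, -0.01658199, -0.45224778],
       [-0.15406766, -0.74270166, -0.65165743,  0.18217709],
       [ 0.1109262 ,  0.64236107, -0.75833214,  1.33567334],
       [ 0.
[... 264 characters left out ...]
ay([[ 0.01343976, -0.99985223,  0.01071843,  0.02208387],
       [-0.98083449, -0.01526643, -0.19424379,  0.49106983],
       [ 0.19437872, -0.00790242, -0.98089473,  1.34156767],
       [ 0.        ,  0.        ,  0.        ,  1.        ]])}
wrist {'mtx': array([[310.14547478,   0.        , 325.02695721],
       [  0.        , 310.14547478, 199.65911406],
       [  0.        ,   0.        ,   1.        ]]), 'k1': -0.027009469239761903, 'extrinsics': array([[ 0.45091107,  0.89256722, -0.00172389, -0.62423926],
       [ 0.85992339, -0.43390073,  0.26881576, -0.0342654 ],
       [ 0.23918814, -0.12269441, -0.96319007,  0.3902424 ],
       [ 0.        ,  0.        ,  0.        ,  1.        ]])}
```

View pics/side0.png

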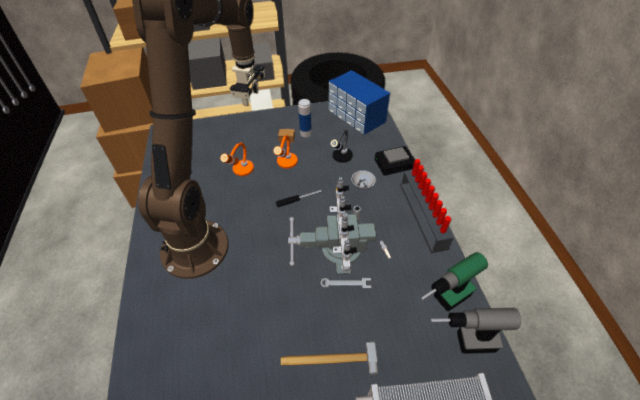

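View pics/top0.png

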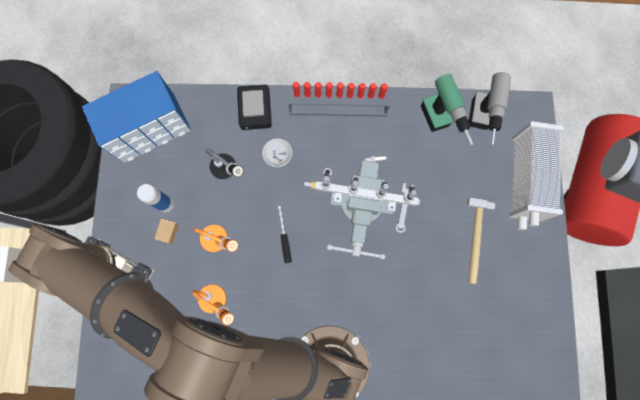

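View pics/wrist0.png

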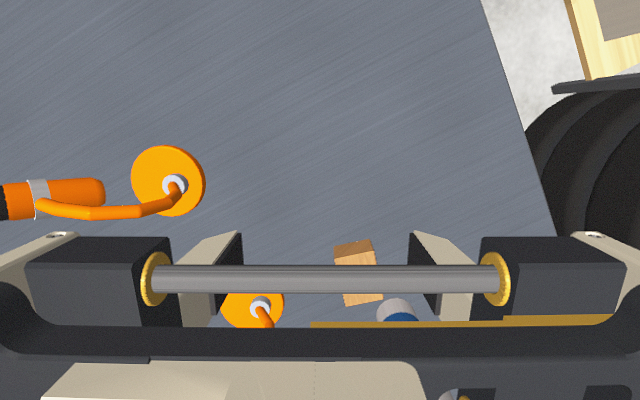

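Side view: the rail with four injectors runs (340,180)-(347,255). The black camera is at (341,150), and the two orange look-alikes at (240,160) and (287,155) are not meant. In the top view the black camera's base is at about (222,166). I'll enlarge both views.

Run:
```python
import cv2,numpy as np
a=cv2.imread('pics/side0.png')[165:275,280:400];b=cv2.imread('pics/top0.png')[140:270,295:430]
cv2.imwrite('pics/c1.png',cv2.resize(a,None,fx=5,fy=5,interpolation=cv2.INTER_CUBIC))
cv2.imwrite('pics/c2.png',cv2.resize(b,None,fx=4.5,fy=4.5,interpolation=cv2.INTER_CUBIC))
c=cv2.imread('pics/top0.png')[140:190,195:255];d=cv2.imread('pics/side0.png')[120:175,320:380]
cv2.imwrite('pics/c3.png',np.hstack([cv2.resize(c,(390,325),interpolation=cv2.INTER_CUBIC),cv2.resize(d,(390,325),interpolation=cv2.INTER_CUBIC)]))
```

```text
(no output)
```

View pics/c1.png

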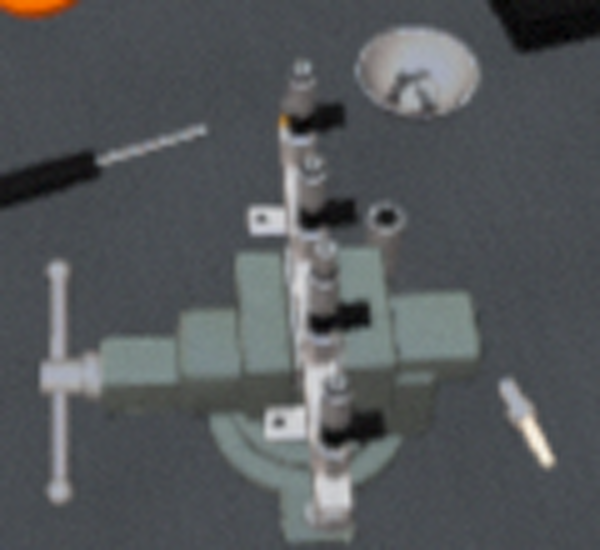

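View pics/c2.png

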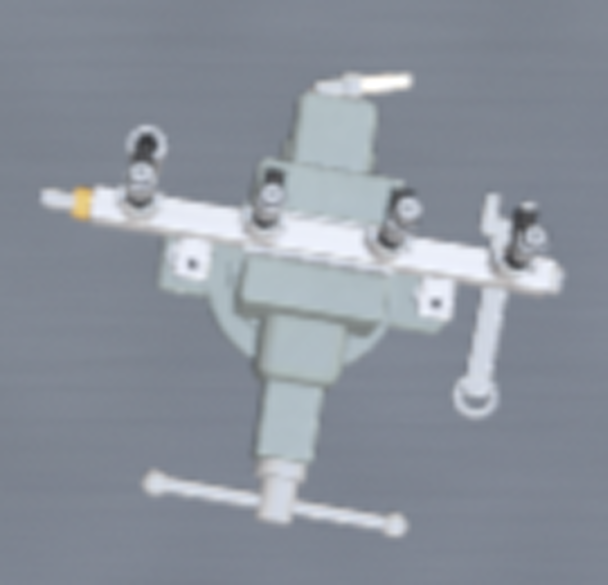

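View pics/c3.png

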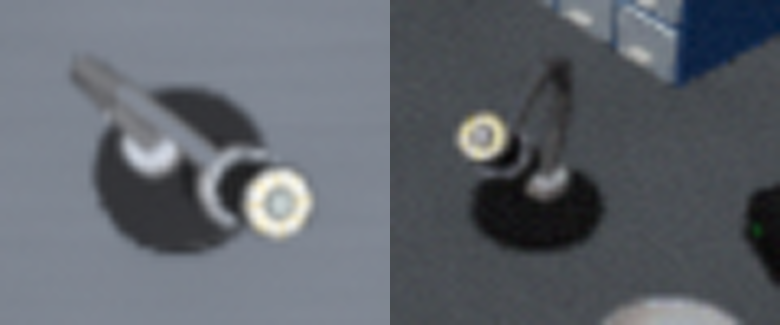

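```bash
cat > h.py <<'E'
import numpy as np,cv2
def rays(info,uv):
    K=np.array(info['mtx']);k1=info['k1']
    q=(np.atleast_2d(uv).astype(float)-K[:2,2])/K[0,0]
    # invert r_d=r(1+k1 r^2)
    rd=np.linalg.norm(q,axis=1,keepdims=True);r=rd.copy()
    for _ in range(30): r=rd/(1+k1*r*r)
    s=q/(1+k1*r*r)
    return np.c_[s,np.ones(len(s))]
def proj(info,P):
    E=info['extrinsics'];c=np.atleast_2d(P)@E[:3,:3].T+E[:3,3]
    s=c[:,:2]/c[:,2:];r2=(s**2).sum(1,keepdims=True)
    return s*(1+info['k1']*r2)*info['mtx'][0,0]+info['mtx'][:2,2]
def cloud(info,d,u0,u1,v0,v1):
    uu,vv=np.meshgrid(np.arange(u0,u1),np.arange(v0,v1));z=d[v0:v1,u0:u1].ravel()
    uv=np.c_[uu.ravel(),vv.ravel()];m=z>0
    c=rays(info,uv[m])*z[m,None];E=info['extrinsics']
    return uv[m],(c-E[:3,3])@E[:3,:3]
def tri(obs):
    # obs: list of (info,(u,v))
    A=np.zeros((3,3));b=np.zeros(3);L=[]
    for i,uv in obs:
        E=i['extrinsics'];o=-E[:3,:3].T@E[:3,3];d=(rays(i,uv)@E[:3,:3])[0];d/=np.linalg.norm(d)
        M=np.eye(3)-np.outer(d,d);A+=M;b+=M@o;L.append((o,M))
    p=np.linalg.solve(A,b);return p,[np.linalg.norm(M@(p-o)) for o,M in L]
E
python3 - <<'E'
from h import *
from rig import robot
for n,(u0,u1,v0,v1) in dict(top=(300,425,155,215),side=(320,375,165,260)).items():
    i=robot.camera_info(n);d=np.load(f'pics/{n}0.npy')
    uv,P=cloud(i,d,u0,u1,v0,v1)
    m=P[:,2]>0.2
    im=np.zeros((400,640),np.uint8);im[uv[m][:,1],uv[m][:,0]]=1
    c,l=cv2.connectedComponents(im,connectivity=8)
    lab=l[uv[:,1],uv[:,0]]
    for k in range(1,c):
        q=P[lab==k]
        if len(q)<3: continue
        top=q[q[:,2]>q[:,2].max()-0.008]
        print(n,len(q),uv[lab==k].mean(0).round(1),'maxz',q[:,2].max().round(4),'med',np.median(q,0).round(3),'top',top.mean(0).round(3))
n='top';i=robot.camera_info(n);d=np.load('pics/top0.npy');
for n,w in dict(top=(195,250,140,190),side=(322,360,120,165)).items():
    i=robot.camera_info(n);d=np.load(f'pics/{n}0.npy');uv,P=cloud(i,d,*w)
    im=cv2.imread(f'pics/{n}0.png')[uv[:,1],uv[:,0]]
    m=(im.min(1)>150)&(P[:,2]>.1);print(n,'ring',uv[m].mean(0),P[m].mean(0),m.sum())
    m=(im.max(1)<60)&(P[:,2]<.04);print(n,'base',uv[m].mean(0),P[m].mean(0),P[m].min(0),P[m].max(0))
    m=(P[:,2]>.1);print('high',P[m].min(0),P[m].max(0))
E
```

```text
top 47 [326.1 179.4] maxz 0.2346 med [0.539 0.02  0.226] top [0.541 0.02  0.231]
top 40 [354.4 183.7] maxz 0.2341 med [ 0.527 -0.06   0.227] top [ 0.529 -0.061  0.23 ]
top 53 [383.4 188.1] maxz 0.256 med [ 0.513 -0.141  0.231] top [ 0.516 -0.144  0.251]
top 51 [411.8 193.5] maxz 0.2351 med [ 0.501 -0.224  0.225] top [ 0.503 -0.227  0.231]
side 47 [339.6 181.9] maxz 0.2305 med [0.542 0.014 0.219] top [0.543 0.017 0.228]
side 50 [341.7 200.8] maxz 0.2318 med [ 0.529 -0.07   0.221] top [ 0.531 -0.066  0.229]
side 66 [344.3 220.3] maxz 0.251 med [ 0.517 -0.152  0.223] top [ 0.518 -0.149  0.247]
side 56 [346.6 244.5] maxz 0.2316 med [ 0.505 -0.235  0.221] top [ 0.506 -0.232  0.229]
top ring [236.01041667 170.21875   ] [0.58246488 0.29304086 0.15043379] 96
top base [220.16201117 167.67039106] [0.62991281 0.37445101 0.01369459] [0.59684492 0.33527051 0.00544927] [0.6756328  0.40741698 0.02241623]
high [0.56592416 0.27449676 0.10005851] [0.66210842 0.39891571 0.1652603 ]
side ring [333.44827586 143.        ] [0.58239971 0.28667103 0.15306683] 29
side base [342.25242718 155.67961165] [0.63985266 0.35574009 0.01133512] [ 0.5971768   0.31783951 -0.00526286] [0.70903116 0.54458173 0.01997849]
high [0.56853209 0.2739531  0.10091326] [0.66636521 0.39401118 0.16460389]
```

Four injectors stand at top-view pixels (326,179), (354,184), (383,188) and (412,193). Their tip heights are about 0.234, 0.234, 0.254 and 0.235 m, and the side view gives the same ordering. The one at top (383,188), side (344,220) is 20 mm taller, so it is the long one. I'll raise the arm and move so the wrist camera can see the rail and the inspection camera.

```bash
cat >> h.py <<'E'
from scipy.spatial.transform import Rotation as R
def toolR(ob): q=ob['ee_rot'];return R.from_quat([q[1],q[2],q[3],q[0]])
def down(yawdeg): # tool y at yaw, z down
    y=np.array([np.cos(np.radians(yawdeg)),np.sin(np.radians(yawdeg)),0]);z=np.array([0,0,-1.]);return R.from_matrix(np.c_[np.cross(y,z),y,z])
def delta(ob,p,Rt):
    R0=toolR(ob);s=R0.inv().apply(np.array(p)-ob['tool_pos']);r=(R0.inv()*Rt).as_rotvec();return s.round(4),r.round(4)
E
python3 - <<'E'
from h import *
from rig import robot
ob=robot.get_obs();i=robot.camera_info('wrist');E=i['extrinsics'];C=-E[:3,:3].T@E[:3,3];R0=toolR(ob)
print('cam in tool',R0.inv().apply(C-ob['tool_pos']),R0.inv().apply(E[:3,:3]).round(3))
print(R0.as_matrix().round(3))
for p,y in [((.40,.12,.46),25),((.516,-.146,.36),-8.4)]:print(delta(ob,p,down(y)))
E
```

```text
cam in tool [ 7.19446338e-02  1.29647584e-04 -1.57996633e-01] [[ 0.     1.     0.   ]
 [-0.963  0.    -0.269]
 [-0.269 -0.     0.963]]
[[-0.893  0.451 -0.   ]
 [ 0.451  0.893 -0.001]
 [-0.    -0.001 -1.   ]]
(array([-0.3029, -0.3374, -0.2334]), array([-1.100e-03,  5.000e-04,  6.665e-01]))
(array([-0.5264, -0.5224, -0.1332]), array([-1.0000e-03,  8.0000e-04,  1.2495e+00]))
```

Run:
```python
from h import *
from rig import robot
ob=robot.get_obs()
print(delta(ob,(.56,.21,.42),down(25)))
```

```text
(array([-0.4051, -0.1848, -0.1936]), array([-1.100e-03,  5.000e-04,  6.665e-01]))
```

>>> carry_out:
  targets: [0, 0, 0, -0.05, 0, 0, 0, 0, 0, 0, -0.1, 0, 0, 0, 0, 0, 0, -0.15, 0, 0, 0, 0, -0.04, -0.02, -0.19, 0, 0, 0.07, 0, -0.08, -0.04, -0.194, 0, 0, 0.14, 0, -0.12, -0.055, -0.194, 0, 0, 0.21, 0, -0.16, -0.075, -0.194, 0, 0, 0.28, 0, -0.2, -0.09, -0.194, 0, 0, 0.35, 0, -0.24, -0.11, -0.194, 0, 0, 0.42, 0, -0.28, -0.13, -0.194, 0, 0, 0.49, 0, -0.32, -0.15, -0.194, 0, 0, 0.56, 0, -0.36, -0.165, -0.194, 0, 0, 0.62, 0, -0.39, -0.18, -0.194, 0, 0, 0.66, 0, -0.405, -0.185, -0.194, 0, 0, 0.667, 0, -0.405, -0.185, -0.194, 0, 0, 0.667, 0, -0.405, -0.185, -0.194, 0, 0, 0.667, 0, -0.405, -0.185, -0.194, 0, 0, 0.667]

```text
time_s: 1.85
tool_pos: [0.5588, 0.212, 0.4203]
ee_rot: [-0.0, 0.536, 0.844, -0.0]
contact_force: [-0.6, -0.3, 0.8]
opening: 1.001
```

Run:
```python
from h import *
from rig import robot
import pickle
ob=robot.get_obs();print(ob['joints'].round(3),ob['tool_pos'],ob['contact_force'],ob['time_s'])
i=robot.camera_info('wrist');p,d=robot.get_image('wrist');pickle.dump((i,p,d,ob),open('w1.pkl','wb'))
cv2.imwrite('pics/w1.png',p[:,:,::-1])
```

```text
[-0.692  0.306  0.348  1.317 -0.103  1.537  0.084] [0.55882995 0.21202749 0.4202547 ] [-0.62974101 -0.34812934  0.83617136] 1.85
```

View pics/w1.png

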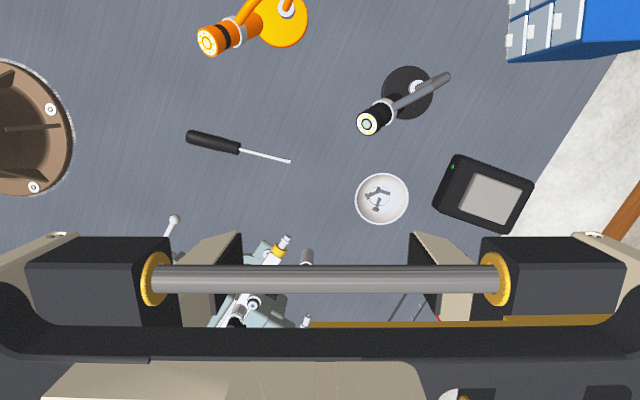

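Wrist view: the black camera's lens ring is at (367,123) and its base disc at about (409,92). The orange look-alike is at (209,40). I'll measure the lens from the ring in several views, the base from its disc, and the axis from both.

Run:
```python
from h import *
from rig import robot
import pickle
i,p,d,ob=pickle.load(open('w1.pkl','rb'))
uv,P=cloud(i,d,340,460,55,145);c=p[uv[:,1],uv[:,0]].astype(int)
m=(c.min(1)>150)&(P[:,2]>.13)&(np.abs(uv-[367,123]).max(1)<16)
(ec,ax,an)=cv2.fitEllipse(cv2.convexHull(uv[m].astype(np.float32)));print('ring ellipse',ec,ax,an,m.sum(),P[m].mean(0))
# lens plane fit
q=P[(np.linalg.norm(uv-np.array(ec),axis=1)<11)];q=q[q[:,2]>.13];cc=q.mean(0);U,S,V=np.linalg.svd(q-cc);n=V[2]*np.sign(V[2,2]);print('lens centre',cc,'normal',n,'elev',np.degrees(np.arcsin(n[2])),'az',np.degrees(np.arctan2(n[1],n[0])),S/np.sqrt(len(q)))
# base
m=(c.max(1)<75)&(P[:,2]<.03)&(P[:,2]>-.005)
b=uv[m];im=np.zeros((400,640),np.uint8);im[b[:,1],b[:,0]]=1
nn,l,st,_=cv2.connectedComponentsWithStats(im);k=1+np.argmax(st[1:,4]);
hull=cv2.convexHull(np.argwhere(l==k)[:,::-1].astype(np.int32))
print('base h',np.median(P[m][:,2]),np.percentile(P[m],[1,99],axis=0))
E=i['extrinsics'];o=-E[:3,:3].T@E[:3,3]
H=hull[:,0].astype(float);D=rays(i,H)@E[:3,:3];
for h in (0,.008,.015):
    X=o+D*((h-o[2])/D[:,2:]);X=X[:,:2].astype(np.float32);cen,r=cv2.minEnclosingCircle(X);print(h,cen,r)
np.save('hull.npy',H)
ti,si=robot.camera_info('top'),robot.camera_info('side')
L=[]
for n,inf,w,est in (('top',ti,(225,250,158,182),None),('side',si,(325,345,133,152),None)):
    im=cv2.imread(f'pics/{n}0.png');s=im[w[2]:w[3],w[0]:w[1]];mm=(s.min(2)>165).astype(np.uint8)
    nn,l,st,ce=cv2.connectedComponentsWithStats(mm);k=1+np.argmax(st[1:,4]);pts=np.argwhere(l==k)[:,::-1]+[w[0],w[2]]
    h=cv2.convexHull(pts.astype(np.float32));e=cv2.fitEllipse(h) if len(h)>4 else None;print(n,len(pts),e,pts.mean(0));L.append((inf,e[0]))
print('tri',tri(L+[(i,ec)]),tri(L),tri([L[0],(i,ec)]),tri([L[1],(i,ec)]))
```

```text
ring ellipse (366.3200988769531, 123.49156951904297) (19.34210777282715, 22.330307006835938) 148.95262145996094 285 [0.58327436 0.28899112 0.15512576]
lens centre [0.58338511 0.28885498 0.15506445] normal [-0.37294098 -0.51699177  0.77047683] elev 50.39672669243129 az -125.80544994632842 [0.00852631 0.00728284 0.00082314]
base h 0.013958865735134586 [[0.59974237 0.3286634  0.01141989]
 [0.68384916 0.41105803 0.01635515]]
0 (0.6355648040771484, 0.37961846590042114) 0.043896496295928955
0.008 (0.6340839862823486, 0.3782033324241638) 0.043290600180625916
0.015 (0.6327882409095764, 0.37696507573127747) 0.0427604578435421
top 78 ((237.4788818359375, 170.77308654785156), (9.511506080627441, 10.252741813659668), 12.747018814086914) [237.52564103 170.64102564]
side 15 ((333.6917419433594, 142.8335723876953), (5.314676284790039, 6.218138694763184), 14.452583312988281) [333.86666667 143.13333333]
tri (array([0.58281949, 0.28875478, 0.15119046]), [np.float64(0.002213566774798263), np.float64(0.0012559536906602657), np.float64(0.0009843842209948076)]) (array([0.58213414, 0.28825187, 0.15185778]), [np.float64(0.0017066480699183975), np.float64(0.00170664806991846)]) (array([0.58456414, 0.28987758, 0.13970831]), [np.float64(0.0009708003073775194), np.float64(0.0009708003073774072)]) (array([0.58381761, 0.2888845 , 0.15179887]), [np.float64(9.648764745076259e-05), np.float64(9.648764745081589e-05)])
```

Lens at (0.583, 0.2885, 0.153) and base at (0.633, 0.377). They are 0.1016 m apart against 0.100 given, and the lens height matches 0.154. The level azimuth is about -120°, which puts the focus at about (0.5635, 0.2553, 0.1995), matching the 200 mm given. Next I'll look at the rail from close up.

Run:
```python
from h import *
from rig import robot
ob=robot.get_obs()
print(delta(ob,(.508,-.205,.37),down(-8.4)))
```

```text
(array([-0.3557, -0.2233,  0.0506]), array([-1.000e-03,  3.000e-04,  5.859e-01]))
```

>>> carry_out:
  targets: [0, -0.04, -0.025, 0.0, 0, 0, 0.07, 0, -0.08, -0.05, 0.0, 0, 0, 0.14, 0, -0.12, -0.075, 0.0, 0, 0, 0.21, 0, -0.16, -0.1, 0.01, 0, 0, 0.28, 0, -0.2, -0.125, 0.02, 0, 0, 0.35, 0, -0.24, -0.15, 0.03, 0, 0, 0.42, 0, -0.28, -0.175, 0.04, 0, 0, 0.49, 0, -0.32, -0.2, 0.05, 0, 0, 0.55, 0, -0.345, -0.216, 0.05, 0, 0, 0.58, 0, -0.356, -0.223, 0.05, 0, 0, 0.586, 0, -0.356, -0.223, 0.05, 0, 0, 0.586, 0, -0.356, -0.223, 0.05, 0, 0, 0.586, 0, -0.356, -0.223, 0.05, 0, 0, 0.586]

```text
time_s: 3.2
tool_pos: [0.5092, -0.2028, 0.3705]
ee_rot: [-0.0, 0.756, 0.655, -0.0]
contact_force: [-0.9, 0.7, 0.1]
opening: 0.997
```

Run:
```python
from h import *
from rig import robot
import pickle
ob=robot.get_obs();print(ob['joints'].round(3),ob['tool_pos'],ob['contact_force'],ob['time_s'])
i=robot.camera_info('wrist');p,d=robot.get_image('wrist');pickle.dump((i,p,d,ob),open('w2.pkl','wb'))
cv2.imwrite('pics/w2.png',p[:,:,::-1])
```

```text
[-0.212  0.237  0.641  1.559 -0.143  1.394  0.298] [ 0.50924938 -0.20278803  0.37051422] [-0.85987645  0.66792612  0.06604707] 3.2
```

View pics/w2.png

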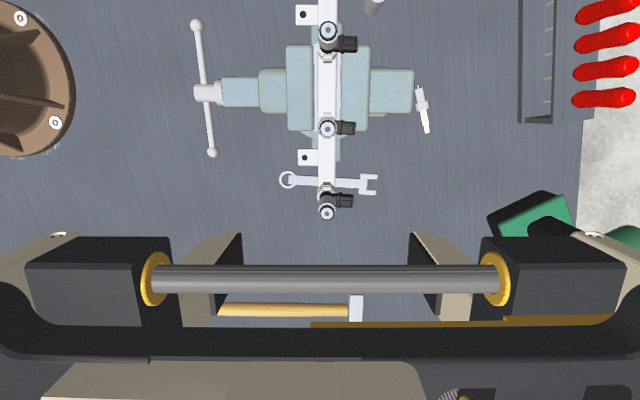

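Run:
```python
from h import *
from rig import robot
import pickle
i,p,d,ob=pickle.load(open('w2.pkl','rb'))
cv2.imwrite('pics/w2c.png',cv2.resize(p[0:230,280:380,::-1],None,fx=2.6,fy=2.6,interpolation=cv2.INTER_CUBIC)) 
cv2.imwrite('pics/w2d.png',cv2.resize(p[100:160,290:370,::-1],None,fx=8,fy=8,interpolation=cv2.INTER_CUBIC)) 
print(proj(i,[[.517,-.146,.249],[.529,-.063,.231],[.505,-.23,.231]]))
uv,P=cloud(i,d,300,360,0,230)
for c in ((328,128),(328,30),(327,212)):
    m=np.linalg.norm(uv-c,axis=1)<14;q=P[m];t=q[q[:,2]>np.percentile(q[:,2],97)-.006];print(c,q[:,2].max(),t.mean(0),len(t),uv[m][q[:,2]>np.percentile(q[:,2],97)-.006].mean(0))
```

```text
[[324.27848083 130.83566979]
 [324.36027236  31.75057859]
 [324.44082441 215.69140858]]
(328, 128) 0.25077084809075895 [ 0.52022632 -0.14439034  0.24887194] 165 [327.64242424 128.44242424]
(328, 30) 0.2332565369036962 [ 0.53201383 -0.06214235  0.23001847] 262 [327.63740458  30.41984733]
(327, 212) 0.23293412168124086 [ 0.50808861 -0.22665371  0.22996603] 194 [326.99484536 211.83505155]
```

View pics/w2c.png

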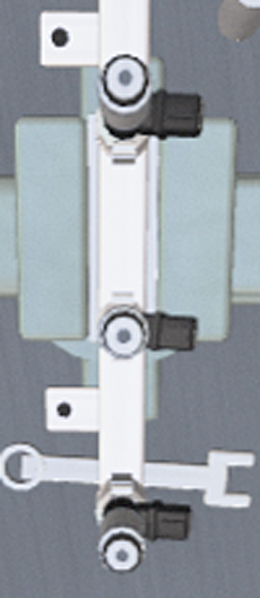

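View pics/w2d.png

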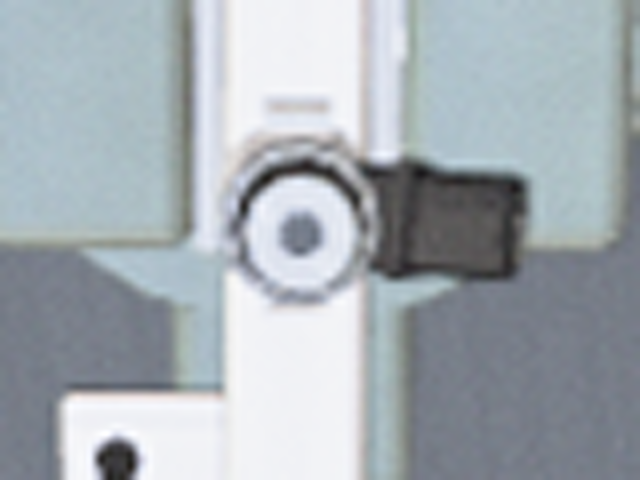

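The candidates in the wrist view are (327,30), (327,128) and (327,212). The one at (327,128) tops out at 0.250 m against 0.232 for the others, which agrees with the other two views. Its connector points squarely across the rail, away from the robot. I'll move over it and take a second wrist look.

Run:
```python
from h import *
from rig import robot
ob=robot.get_obs()
print(delta(ob,(.5200,-.1445,.32),down(-8.3)))
```

```text
(array([0.0595, 0.0024, 0.0506]), array([-0.0008, -0.0002,  0.0018]))
```

>>> carry_out:
  targets: [0, 0.03, 0.001, 0.02, 0, 0, 0, 0, 0.05, 0.002, 0.04, 0, 0, 0, 0, 0.0595, 0.0024, 0.05, 0, 0, 0, 0, 0.0595, 0.0024, 0.05, 0, 0, 0, 0, 0.0595, 0.0024, 0.05, 0, 0, 0]

```text
time_s: 3.75
tool_pos: [0.52, -0.1451, 0.3212]
ee_rot: [0.0, 0.756, 0.655, -0.0]
contact_force: [0.5, -1.0, 0.9]
opening: 0.998
```

Run:
```python
from h import *
from rig import robot
import pickle
ob=robot.get_obs();print(ob['joints'].round(3),ob['tool_pos'],ob['ee_rot'],ob['time_s'])
i=robot.camera_info('wrist');p,d=robot.get_image('wrist');pickle.dump((i,p,d,ob),open('w3.pkl','wb'))
cv2.imwrite('pics/w3.png',p[:,:,::-1])
uv,P=cloud(i,d,280,370,130,260);m=P[:,2]>.244
print(uv[m].mean(0),P[m].mean(0),m.sum(),P[m][:,2].max(), proj(i,[.52,-.1445,.249]))
a=uv[m].mean(0); i2=pickle.load(open('w2.pkl','rb'))[0]
for k in range(1): print(tri([(i,a),(i2,(327.6,128.4))]))
```

```text
[-0.301  0.242  0.605  1.668 -0.142  1.277  0.19 ] [ 0.52004969 -0.14514248  0.32124133] [ 1.57221591e-05  7.55807485e-01  6.54793844e-01 -2.58651338e-04] 3.75
[324.56682028 207.67741935] [ 0.52022487 -0.1437597   0.24871821] 217 0.25118182098719277 [[324.4162648  208.73243611]]
(array([ 0.52016177, -0.14444464,  0.24646736]), [np.float64(3.7761123207505355e-05), np.float64(3.7761123207668744e-05)])
```

View pics/w3.png

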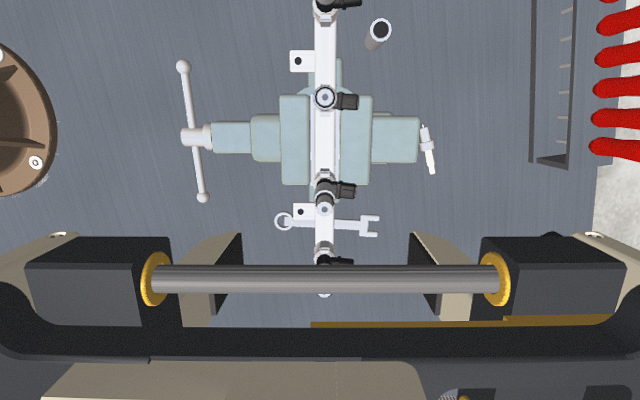

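The tip is at (0.520, -0.1443, 0.249), where the text's heights give 0.249. I'll descend to TCP z of about 0.196, which puts the fingertips just above the connector top at 0.191, then close.

>>> carry_out:
  targets: [0, 0.0008, 0, 0.03, 0, 0, 0, 0, 0.0008, 0, 0.06, 0, 0, 0, 0, 0.0008, 0, 0.09, 0, 0, 0, 0, 0.0008, 0, 0.115, 0, 0, 0, 0, 0.0008, 0, 0.125, 0, 0, 0, 0, 0.0008, 0, 0.125, 0, 0, 0, 0, 0.0008, 0, 0.125, 0, 0, 0, 1, 0.0008, 0, 0.125, 0, 0, 0, 1, 0.0008, 0, 0.125, 0, 0, 0, 1, 0.0008, 0, 0.125, 0, 0, 0, 1, 0.0008, 0, 0.125, 0, 0, 0, 1, 0.0008, 0, 0.125, 0, 0, 0, 1, 0.0008, 0, 0.125, 0, 0, 0, 1, 0.0008, 0, 0.125, 0, 0, 0, 1, 0.0008, 0, 0.125, 0, 0, 0]

```text
time_s: 5.3
tool_pos: [0.5203, -0.145, 0.1965]
ee_rot: [0.0, 0.756, 0.654, -0.0]
contact_force: [-0.2, 0.3, 0.6]
opening: 0.355
```

Run:
```python
from h import *
from rig import robot
import pickle
ob=robot.get_obs();print(ob['tool_pos'],ob['contact_force'],ob['opening'],ob['opening']*.092,ob['time_s'])
p,d=robot.get_image('side');q,_=robot.get_image('top')
cv2.imwrite('pics/s4.png',np.hstack([cv2.resize(p[150:280,280:410,::-1],(400,400)),cv2.resize(q[130:260,310:440,::-1],(400,400))]))
```

```text
[ 0.52029098 -0.14503723  0.1965453 ] [-0.18713679  0.31127419  0.56897516] 0.3553514166507304 0.03269233033186719 5.3
```

View pics/s4.png

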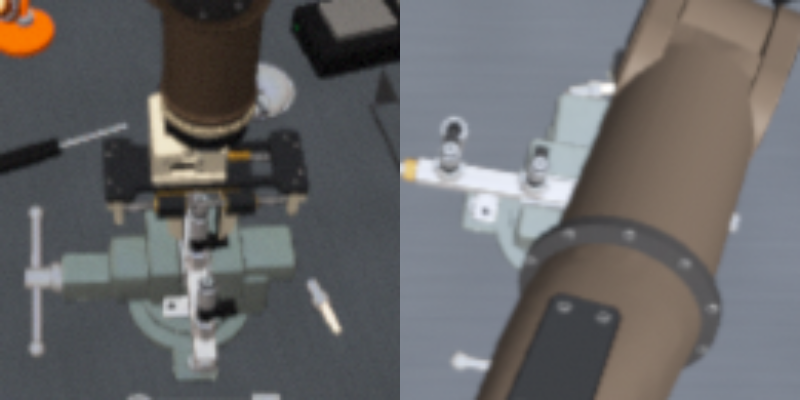

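The opening is 33 mm, so the fingers are still closing. I'll check the alignment in an enlarged crop.

Run:
```python
from h import *
from rig import robot
p,d=robot.get_image('side')
i=robot.camera_info('side')
cv2.imwrite('pics/s5.png',cv2.resize(p[180:260,310:400,::-1],None,fx=7,fy=7,interpolation=cv2.INTER_CUBIC))
print((proj(i,[[.520,-.1445,.249],[.52,-.1445,.2],[.5203,-.145,.1965],[.532,-.062,.231],[.508,-.2267,.231]])-[310,180])*7)
p,d=robot.get_image('wrist')
cv2.imwrite('pics/w5.png',p[:,:,::-1])
```

```text
[[242.94386436 236.18319062]
 [238.61952569 304.23556614]
 [239.23623062 309.69850739]
 [224.40080905 117.62883833]
 [259.6686168  419.56764983]]
```

View pics/s5.png

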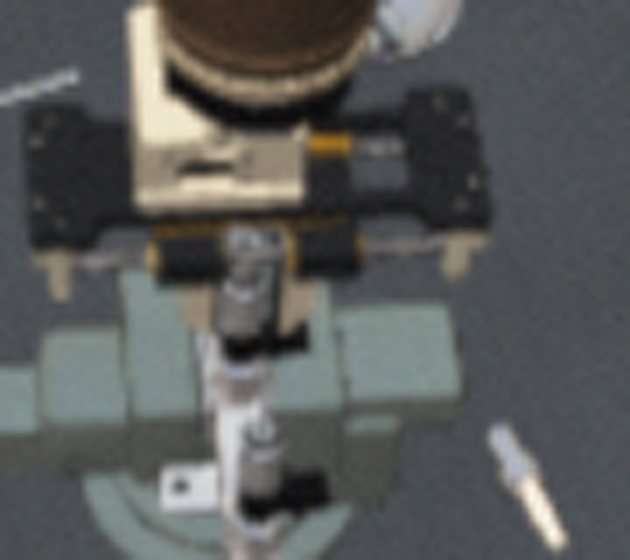

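View pics/w5.png

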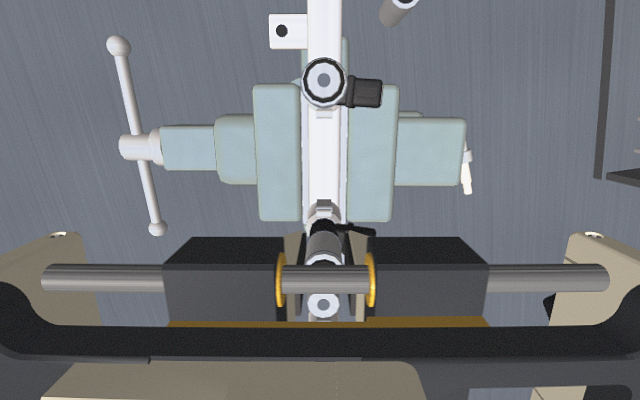

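The fingers straddle the barrel of the long injector: side crop (250,290), wrist view (322,250). I'll finish closing.

>>> carry_out:
  targets: [1, 0, 0, 0, 0, 0, 0, 1, 0, 0, 0, 0, 0, 0, 1, 0, 0, 0, 0, 0, 0, 1, 0, 0, 0, 0, 0, 0, 1, 0, 0, 0, 0, 0, 0]

```text
time_s: 6.0
tool_pos: [0.5203, -0.145, 0.1965]
ee_rot: [0.0, 0.756, 0.654, -0.0]
contact_force: [0.3, 0.1, -0.4]
opening: 0.198
```

The opening is 18.2 mm, which fits the 19 mm barrel. Now I'll pull straight up.

>>> carry_out:
  targets: [1, 0, 0, -0.003, 0, 0, 0, 1, 0, 0, -0.006, 0, 0, 0, 1, 0, 0, -0.009, 0, 0, 0, 1, 0, 0, -0.012, 0, 0, 0, 1, 0, 0, -0.018, 0, 0, 0, 1, 0, 0, -0.026, 0, 0, 0, 1, 0, 0, -0.036, 0, 0, 0, 1, 0, 0, -0.05, 0, 0, 0, 1, 0, 0, -0.07, 0, 0, 0, 1, 0, 0, -0.1, 0, 0, 0, 1, 0, 0, -0.13, 0, 0, 0, 1, 0, 0, -0.13, 0, 0, 0, 1, 0, 0, -0.13, 0, 0, 0]

```text
time_s: 7.3
tool_pos: [0.5205, -0.1451, 0.3275]
ee_rot: [0.001, 0.756, 0.654, 0.001]
contact_force: [-0.0, -1.4, -1.0]
opening: 0.196
```

Run:
```python
from h import *
from rig import robot
ob=robot.get_obs();print(ob['joints'].round(3),ob['tool_pos'],ob['opening'],ob['contact_force'])
p,d=robot.get_image('side');q,_=robot.get_image('wrist')
cv2.imwrite('pics/s6.png',np.hstack([cv2.resize(p[150:270,290:390,::-1],(334,400)),cv2.resize(q[:,:,::-1],None,fx=.7,fy=.7)[0:280].copy() if 0 else cv2.resize(q[100:340,200:460,::-1],(434,400))]))
z=np.array([-.326,-.554,.766]);z/=np.linalg.norm(z)
F=np.array([.583,.2885,.153])+.06*z
R0=toolR(ob).as_matrix();a,b,c=R0[:,0],R0[:,1],-R0[:,2]
# candidate target orientations by roll: tool y azimuth
for yaw in (-8.3,10,25,40,59.5):
    Rd=down(yaw); ax=np.cross([0,0,-1],-z);ax/=np.linalg.norm(ax);Rt=R.from_rotvec(ax*np.arccos(z[2]))*Rd
    print(yaw,'TCP', F+z*.0535, delta(ob,F+z*.0535,Rt), Rt.as_matrix().round(2).tolist())
```

```text
[-0.304  0.237  0.608  1.658 -0.14   1.288  0.186] [ 0.52051076 -0.14506978  0.32748017] 0.19585698405124216 [-6.86561218e-04 -1.40040715e+00 -9.60617687e-01]
-8.3 TCP [0.54599804 0.22561937 0.23994326] (array([ 0.3705, -0.0282,  0.0874]), array([-0.2616,  0.6466,  0.0015])) [[0.03, 0.94, 0.33], [0.8, -0.22, 0.55], [0.6, 0.24, -0.77]]
10 TCP [0.54599804 0.22561937 0.23994326] (array([ 0.3705, -0.0282,  0.0874]), array([-0.3626,  0.5992, -0.3048])) [[-0.26, 0.91, 0.33], [0.83, 0.04, 0.55], [0.49, 0.42, -0.77]]
25 TCP [0.54599804 0.22561937 0.23994326] (array([ 0.3705, -0.0282,  0.0874]), array([-0.4419,  0.5519, -0.5557])) [[-0.49, 0.81, 0.33], [0.79, 0.26, 0.55], [0.36, 0.53, -0.77]]
40 TCP [0.54599804 0.22561937 0.23994326] (array([ 0.3705, -0.0282,  0.0874]), array([-0.5179,  0.497 , -0.8062])) [[-0.68, 0.65, 0.33], [0.7, 0.45, 0.55], [0.21, 0.61, -0.77]]
59.5 TCP [0.54599804 0.22561937 0.23994326] (array([ 0.3705, -0.0282,  0.0874]), array([-0.6116,  0.4136, -1.1312])) [[-0.86, 0.39, 0.33], [0.51, 0.66, 0.55], [0.0, 0.64, -0.77]]
```

View pics/s6.png

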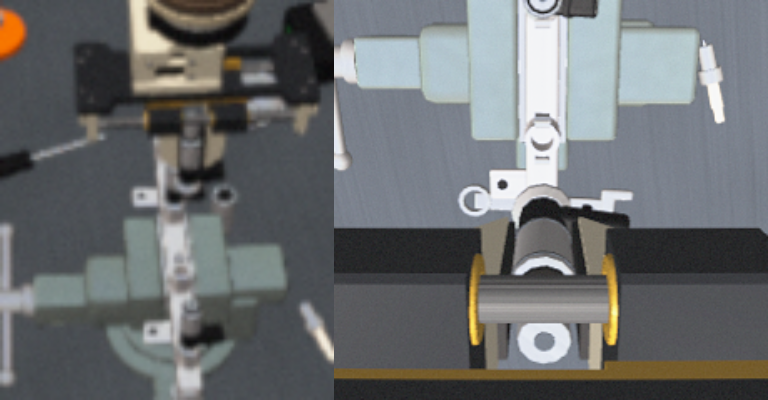

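The injector is out; the wrist view shows it in the fingers with its cup empty below. Now the standoff pose 80 mm short of the focus, along the lens axis.

```bash
cat >> h.py <<'E'
z=np.array([-.326,-.554,.766]);z/=np.linalg.norm(z)
F=np.array([.583,.2885,.153])+.06*z
def goal(yaw,off):
    ax=np.cross([0,0,-1],-z);ax/=np.linalg.norm(ax);Rt=R.from_rotvec(ax*np.arccos(z[2]))*down(yaw)
    return F+z*off,Rt
E
python3 - <<'E'
from h import *
from rig import robot
ob=robot.get_obs();P,Rt=goal(25,.0535+.08);print(P,delta(ob,P,Rt))
E
```

```text
[0.51991736 0.18129821 0.30122485] (array([ 0.3227, -0.0466,  0.0247]), array([-0.4447,  0.5513, -0.5564]))
```

>>> carry_out:
  targets: [1, 0.025, -0.004, -0.01, 0, 0, 0, 1, 0.05, -0.008, -0.02, -0.037, 0.046, -0.046, 1, 0.075, -0.011, -0.02, -0.074, 0.092, -0.093, 1, 0.1, -0.015, -0.02, -0.111, 0.138, -0.139, 1, 0.125, -0.018, -0.02, -0.148, 0.184, -0.185, 1, 0.15, -0.022, -0.02, -0.185, 0.23, -0.232, 1, 0.175, -0.025, -0.01, -0.222, 0.276, -0.278, 1, 0.2, -0.029, 0, -0.26, 0.322, -0.325, 1, 0.225, -0.032, 0, -0.297, 0.368, -0.371, 1, 0.25, -0.036, 0.005, -0.334, 0.414, -0.417, 1, 0.275, -0.04, 0.01, -0.371, 0.46, -0.464, 1, 0.3, -0.043, 0.02, -0.408, 0.506, -0.51, 1, 0.323, -0.047, 0.025, -0.445, 0.551, -0.556, 1, 0.323, -0.047, 0.025, -0.445, 0.551, -0.556, 1, 0.323, -0.047, 0.025, -0.445, 0.551, -0.556, 1, 0.323, -0.047, 0.025, -0.445, 0.551, -0.556]

```text
time_s: 9.0
tool_pos: [0.5202, 0.1807, 0.3013]
ee_rot: [-0.011, 0.506, 0.792, 0.341]
contact_force: [0.0, -0.6, -0.9]
opening: 0.201
```

Run:
```python
from h import *
from rig import robot
ob=robot.get_obs();print(ob['joints'].round(3),ob['tool_pos'],ob['opening'],ob['contact_force'],ob['time_s'])
print(toolR(ob).as_matrix()[:,2],-z)
P,Rt=goal(25,.0535+.08);print(P,delta(ob,P,Rt))
import pickle
W={}
for n in ('side','top','wrist'):
    i=robot.camera_info(n);p,d=robot.get_image(n);W[n]=(i,p,d)
pickle.dump((W,ob),open('w7.pkl','wb'))
p,q,w=[W[n][1][:,:,::-1] for n in ('side','top','wrist')]
cv2.imwrite('pics/s7.png',np.hstack([cv2.resize(p[90:210,290:390],(334,400)),cv2.resize(q[120:220,190:290],(400,400))]))
cv2.imwrite('pics/w7.png',w)
```

```text
[-0.44   0.062  0.393  2.119 -0.924  0.767  1.009] [0.52017939 0.18065769 0.30126146] 0.20091598815899459 [ 0.03693347 -0.58141917 -0.94374717] 9.0
[ 0.32737287  0.55231585 -0.76666434] [ 0.32600848  0.5540144  -0.76601992]
[0.51991736 0.18129821 0.30122485] (array([ 0.0006, -0.0001,  0.0003]), array([ 0.0003,  0.0022, -0.0015]))
```

View pics/s7.png

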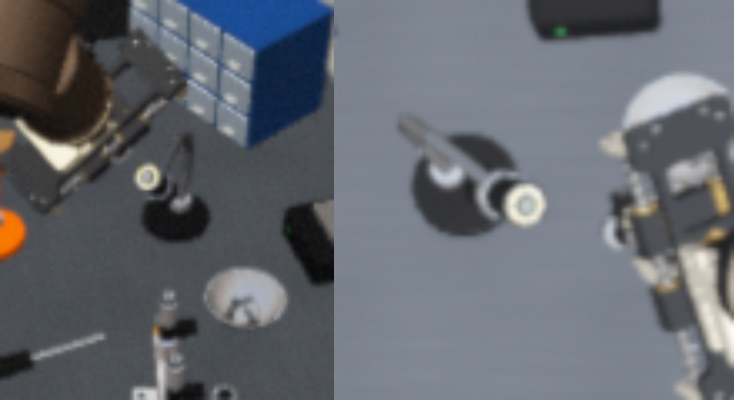

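View pics/w7.png

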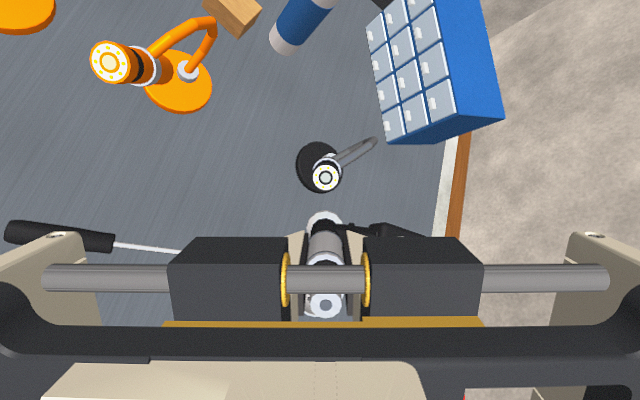

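The standoff was reached within 1 mm. The wrist view shows the injector at (326,230)-(326,304) with the lens straight beyond it at (326,177). Now I'll check the injector's lie in the hand and re-measure the lens from here.

Run:
```python
from h import *
import pickle
W,ob=pickle.load(open('w7.pkl','rb'));i1,p1,d1,_=pickle.load(open('w1.pkl','rb'))
R0=toolR(ob);T=ob['tool_pos']
i,p,d=W['wrist']
uv,P=cloud(i,d,290,365,195,330);X=R0.inv().apply(P-T)
m=(np.abs(X[:,1])<.02)&(np.abs(X[:,0])<.03)&(X[:,2]>-.08)&(X[:,2]<.08)
# per z-slice: nearest-to-camera (max x) line
for a in np.arange(-.06,.08,.008):
    k=m&(X[:,2]>=a)&(X[:,2]<a+.008)
    if k.sum()>3: print(round(a,3),k.sum(),'x max',np.percentile(X[k,0],95).round(4),'y',X[k,1].min().round(4),X[k,1].max().round(4), 'v',uv[k][:,1].min(),uv[k][:,1].max())
# lens
uv,P=cloud(i,d,300,350,150,205);c=p[uv[:,1],uv[:,0]].astype(int)
k=(c.min(1)>150)&(P[:,2]>.13)&(np.abs(uv-[326,177]).max(1)<20);print('n',k.sum())
e=cv2.fitEllipse(cv2.convexHull(uv[k].astype(np.float32)));print(e,P[k].mean(0));ec=e[0]
q=P[(np.linalg.norm(uv-np.array(ec),axis=1)<.4*e[1][1])];cc=q.mean(0);_,S,V=np.linalg.svd(q-cc);n=V[2]*np.sign(V[2,2]);print(cc,n,np.degrees(np.arccos(n@z)),S/np.sqrt(len(q)),len(q))
print(tri([(i,ec),(i1,(366.3,123.5))]),tri([(i,ec),(W['top'][0],(237.5,170.8)),(W['side'][0],(333.7,142.8)),(i1,(366.3,123.5))]))
# base
uv,P=cloud(i,d,280,360,130,200);c=p[uv[:,1],uv[:,0]];k=(c.max(1)<75)&(P[:,2]<.03)&(P[:,2]>0);print('base',P[k].min(0),P[k].max(0))
```

```text
-0.06 684 x max 0.0053 y -0.0111 0.0119 v 294 321
-0.052 442 x max 0.0031 y -0.011 0.0119 v 294 321
-0.044 136 x max 0.0116 y -0.0142 0.015 v 260 310
-0.036 353 x max 0.0115 y -0.0155 0.0169 v 252 301
-0.028 666 x max 0.0114 y -0.0164 0.0178 v 244 264
-0.02 486 x max 0.0115 y -0.0172 0.0187 v 238 261
-0.012 449 x max 0.0115 y -0.018 0.0197 v 232 256
-0.004 242 x max 0.0112 y -0.0155 0.0181 v 230 248
0.004 162 x max 0.0094 y -0.0083 0.0198 v 226 242
0.012 227 x max 0.0093 y -0.0085 0.02 v 221 239
0.02 172 x max 0.0096 y -0.0091 0.0194 v 215 232
0.028 254 x max 0.0121 y -0.0112 0.0114 v 210 236
n 445
((326.6998291015625, 174.5779266357422), (25.449859619140625, 32.29589080810547), 31.417015075683594) [0.58475048 0.29096794 0.15315475]
[0.58327428 0.2914609  0.15633237] [-0.38213238 -0.46302583  0.79973866] 6.426059911959044 [0.00748417 0.00740484 0.00130178] 525
(array([0.58199442, 0.28918051, 0.16005991]), [np.float64(0.0008266356485885979), np.float64(0.0008266356485883341)]) (array([0.58279393, 0.28924802, 0.15343554]), [np.float64(0.003439356463972546), np.float64(0.003146449306562173), np.float64(0.0016775891823554746), np.float64(0.0008079215434570812)])
base [5.97649934e-01 3.24833934e-01 2.80045285e-04] [0.68468957 0.41202233 0.01735373]
```

The injector lies straight in the hand, with the collar and plastic at the expected places. The lens centre is consistent, but the depth-plane normals and the base-disc extent suggest an azimuth nearer -126° than -120°. I'll fit the base more carefully.

Run:
```python
from h import *
import pickle
from scipy.optimize import least_squares
W,ob=pickle.load(open('w7.pkl','rb'));i1,p1,d1,_=pickle.load(open('w1.pkl','rb'))
for nm,i,p,d,w in (('w1',i1,p1,d1,(365,450,55,130)),('w7',*W['wrist'],(285,375,130,205)),('top',*W['top'],(195,252,140,190)),('side',*W['side'],(322,362,130,170))):
    uv,P=cloud(i,d,*w);c=p[uv[:,1],uv[:,0]].astype(int)
    k=(c.max(1)<80)&(P[:,2]<.03)&(P[:,2]>.004)
    im=np.zeros((400,640),np.uint8);im[uv[k][:,1],uv[k][:,0]]=1
    n,l,st,ce=cv2.connectedComponentsWithStats(im);a=1+np.argmax(st[1:,4])
    h=cv2.convexHull(np.argwhere(l==a)[:,::-1].astype(np.int32))[:,0].astype(float)
    E=i['extrinsics'];o=-E[:3,:3].T@E[:3,3];D=rays(i,h)@E[:3,:3]
    med=np.median(P[k][:,2]);X=(o+D*((.014-o[2])/D[:,2:]))[:,:2]
    f=least_squares(lambda q:np.hypot(*(X-q[:2]).T)-.045,[.635,.373],loss='soft_l1',f_scale=.002)
    print(nm,st[a],'z',med,'fit',f.x,np.abs(f.fun).max(),X.min(0),X.max(0))
    dxy=np.array([.583,.2885])-f.x;print('   dist',np.linalg.norm(dxy),'az',np.degrees(np.arctan2(dxy[1],dxy[0])))
i,p,d=W['wrist'];cv2.imwrite('pics/w7c.png',cv2.resize(p[120:230,270:400,::-1],None,fx=6,fy=5,interpolation=cv2.INTER_CUBIC))
```

```text
w1 [381  66  49  32 844] z 0.013956332894284993 fit [0.64211959 0.36844043] 0.042873395500991215 [0.59732349 0.34419766] [0.66409257 0.41309839]
   dist 0.09942634176606131 az -126.48461278651493
w7 [296 142  42  52 937] z 0.014149928383408984 fit [0.63968869 0.3669714 ] 0.0019910245272956595 [0.59467024 0.32182364] [0.66901976 0.41222728]
   dist 0.09680583031449048 az -125.84480039445123
top [210 160  20  19 182] z 0.013053371711574968 fit [0.63806239 0.36475559] 0.04054241386693093 [0.5936772  0.34284018] [0.65633868 0.40989455]
   dist 0.09405733451798858 az -125.83217759915118
side [332 149  21  14 195] z 0.011952925648488428 fit [0.63955167 0.35918067] 0.0031637771555618407 [0.59430313 0.31104893] [0.68432332 0.39649406]
   dist 0.09051988040601545 az -128.66333091775016
```

View pics/w7c.png

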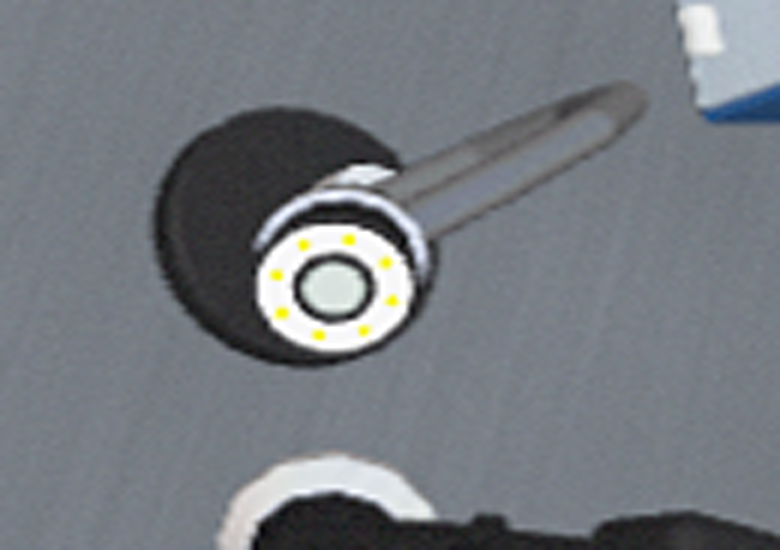

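The base was split by the gooseneck in my earlier fit. All refits now give an azimuth of about -126°, which agrees with the plane normals. From this crop the lens centre is at pixel (325.8,177.4). I'll recompute the goal.

```bash
cat >> h.py <<'E'
LENS=np.array([.583,.2888,.1535]);az=np.radians(-126.);el=np.radians(50)
z=np.array([np.cos(el)*np.cos(az),np.cos(el)*np.sin(az),np.sin(el)]);F=LENS+.06*z
E
python3 - <<'E'
from h import *
from rig import robot
import pickle
W,ob=pickle.load(open('w7.pkl','rb'));i1=pickle.load(open('w1.pkl','rb'))[0]
o=[(W['wrist'][0],(325.8,177.4)),(i1,(366.3,123.5)),(W['top'][0],(237.5,170.8)),(W['side'][0],(333.7,142.8))]
print(tri(o[:2]),tri(o))
ob=robot.get_obs()
print(z,F)
for off in (.0535+.03,.0535):
    P,Rt=goal(20,off);print(P,delta(ob,P,Rt))
E
```

```text
(array([0.58352917, 0.28857611, 0.15504433]), [np.float64(0.0003239381896970715), np.float64(0.0003239381896970249)]) (array([0.58302518, 0.28852727, 0.15274088]), [np.float64(0.0018028337142767178), np.float64(0.0006363823119029965), np.float64(0.002925712617381052), np.float64(0.000842696005110839)])
[-0.37782108 -0.5200261   0.76604444] [0.56033074 0.25759843 0.19946267]
[0.52878268 0.21417625 0.26342738] (array([ 0.0082, -0.0048,  0.0503]), array([-0.0337, -0.0498,  0.0641]))
[0.54011731 0.22977704 0.24044604] (array([ 0.0066, -0.0038,  0.0802]), array([-0.0337, -0.0498,  0.0641]))
```

>>> carry_out:
  targets: [1, 0.0082, -0.0048, 0.01, -0.0337, -0.0498, 0.0641, 1, 0.0082, -0.0048, 0.025, -0.0337, -0.0498, 0.0641, 1, 0.0082, -0.0048, 0.04, -0.0337, -0.0498, 0.0641, 1, 0.008, -0.0046, 0.052, -0.0337, -0.0498, 0.0641, 1, 0.0075, -0.0043, 0.062, -0.0337, -0.0498, 0.0641, 1, 0.007, -0.004, 0.071, -0.0337, -0.0498, 0.0641, 1, 0.0066, -0.0038, 0.077, -0.0337, -0.0498, 0.0641, 1, 0.0066, -0.0038, 0.0802, -0.0337, -0.0498, 0.0641, 1, 0.0066, -0.0038, 0.0802, -0.0337, -0.0498, 0.0641, 1, 0.0066, -0.0038, 0.0802, -0.0337, -0.0498, 0.0641, 1, 0.0066, -0.0038, 0.0802, -0.0337, -0.0498, 0.0641]

```text
time_s: 10.25
tool_pos: [0.5403, 0.2295, 0.2409]
ee_rot: [0.006, 0.539, 0.77, 0.342]
contact_force: [-0.3, -0.3, -0.6]
opening: 0.203
```

Run:
```python
from h import *
from rig import robot
import pickle
ob=robot.get_obs();print(ob['joints'].round(3),ob['tool_pos'],ob['opening'],ob['contact_force'],ob['time_s'],abs(ob['qvel']).max())
P,Rt=goal(20,.0535);print(delta(ob,P,Rt))
W={}
for n in ('side','top','wrist'):
    i=robot.camera_info(n);p,d=robot.get_image(n);W[n]=(i,p,d)
pickle.dump((W,ob),open('w8.pkl','wb'))
p,q,w=[W[n][1][:,:,::-1] for n in ('side','top','wrist')]
cv2.imwrite('pics/s8.png',np.hstack([cv2.resize(p[110:210,300:390],(360,400)),cv2.resize(q[120:220,190:290],(400,400))]))
cv2.imwrite('pics/w8.png',w)
for n in ('side','top','wrist'): print(n,proj(W[n][0],[F,F+.106*z,LENS]))
j=robot.camera_info('side')
```

```text
[-0.499  0.158  0.313  2.195 -1.168  0.544  1.109] [0.54025426 0.22946855 0.24090902] 0.20320713261031115 [-0.34444439 -0.30352347 -0.56717769] 10.25 0.0030275487205899915
(array([ 0.0001, -0.0003,  0.0005]), array([ 0.0007,  0.0001, -0.    ]))
side [[329.66141844 139.44644055]
 [322.10179237 133.29910669]
 [333.47930901 142.55381374]]
top [[244.59805449 173.00046003]
 [259.20775426 179.36406246]
 [237.20533924 169.78043742]]
wrist [[324.29616505 216.93864364]
 [323.8954194  304.00416102]
 [324.39475364 195.61185489]]
```

View pics/s8.png

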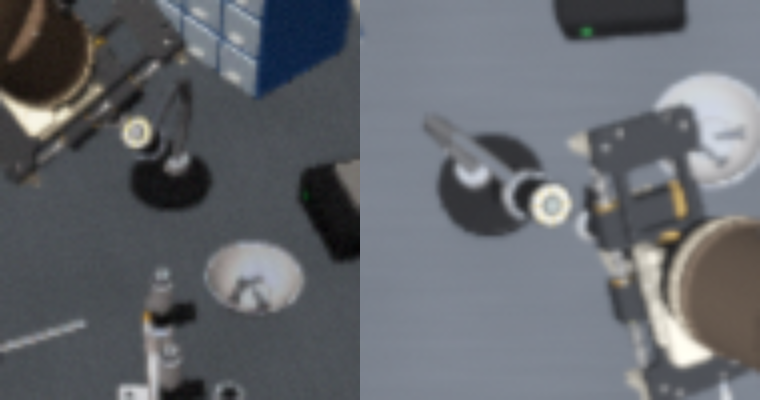

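View pics/w8.png

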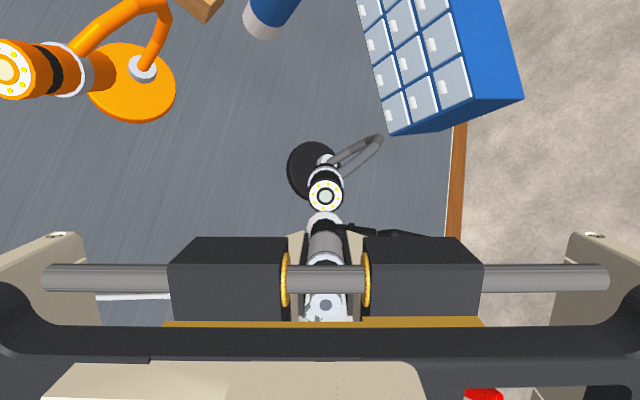

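The pose is within 1 mm of the goal. In the wrist view the lens is at (325.5,195.6), predicted (324.4,195.6), and the nose tip at (325.5,305), predicted (324,304), so the injector is in line with the lens. One last check of the other injectors before handing in.

Run:
```python
from h import *
from rig import robot
import pickle
W,_=pickle.load(open('w8.pkl','rb'))
i,p,d=W['side']
for nm,D in (('start',np.load('pics/side0.npy')),('now',d)):
    uv,P=cloud(i,D,320,375,165,260);m=P[:,2]>.2
    im=np.zeros((400,640),np.uint8);im[uv[m][:,1],uv[m][:,0]]=1
    n,l=cv2.connectedComponents(im);lab=l[uv[:,1],uv[:,0]]
    for k in range(1,n):
        if (lab==k).sum()>5:print(nm,np.median(P[lab==k],0).round(4),P[lab==k][:,2].max().round(4))
a=robot.get_obs();print(a['time_s'],a['tool_pos'],a['opening'],a['contact_force'])
robot.close_job()
```

```text
start [0.542  0.0138 0.219 ] 0.2305
start [ 0.5292 -0.0696  0.2208] 0.2318
start [ 0.5171 -0.1521  0.223 ] 0.251
start [ 0.5051 -0.2353  0.2211] 0.2316
now [0.5422 0.0135 0.2184] 0.2353
now [ 0.5298 -0.069   0.2202] 0.2318
now [ 0.5051 -0.236   0.2213] 0.2349
10.4 [0.5402324  0.22954939 0.24079561] 0.1992245853875323 [-0.20736336  0.34205463 -0.51333292]
the job is handed in; nothing more can be done
```

I pulled the long-nosed injector out of its clip (third cup from the brass fitting) and handed the job in at 10.4 s, while holding its inlet at the camera's focus point. I have no verdict from the system, only my own checks below.

- **Pose:** the tool was within about 1 mm and 0.001 rad of the goal. The lens and the nose tip appeared within about 2 pixels of where they should be in the wrist view.
- **Grip:** the opening was about 18–19 mm against the 19 mm barrel, and the outside force was below 1 N.
- **Other injectors:** the three standard ones stood within about 1 mm of where they started. This is from side-view depth, and their highest depth readings varied by up to 5 mm.
- **Inlet position:** the inlet face itself was largely hidden by the gripper. I inferred its place from the grip height, and the collar position seen from the wrist camera agreed.
- **A disagreement I corrected:** my first estimate of the camera's level direction was about -120°, because the gooseneck split the base disc in the image. Refits of the base and the lens-face normals gave about -126° (estimates from -126° to -130°), and I used -126°. Estimates of the lens centre from different views agreed to about 2–3 mm.

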